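Set the glass frit mill: zero the dial, then four clicks back

TASK

Set the grind on the frit mill: turn the red dial clockwise (seen from above) until it comes up firmly against its stop, without forcing it, then turn it back exactly four clicks anticlockwise and let go so that it rests in that click. Leave the bowls, the jar and the marver block where they are.

Things in the scene. Friction and masses are not known exactly. Their poses are not given: they have to be found in the camera images.
- mill: Bench mill for crushing glass: green casting on a 150 x 150 mm steel foot, bolted down. Origin under its centre, on the bench; z up. Outlet spout to its -x (115 mm out, 75 mm high), steel hopper to its +x (80 to 170 mm from the axis, rim 151 mm high), crank to its +y (150 mm out, below 85 mm). The dial on top turns about its vertical axis; the mill's yaw says nothing of where the dial's stop is.
- dial_grip (a point): Red dial on the mill: skirt disc, 68 mm across, 130 to 138 mm above the bench, with a straight grip bar 56 mm long, 20 mm thick, rising to 176 mm. This point is in the bar on the vertical turning axis, 162 mm up, the height to pinch at; z up, x along the bar to its white-marked end, y across it; turns with the dial. Clockwise seen from above closes the mill.
- dial_pointer (a point): White pointer end of the dial's bar, 28 mm from the turning axis, 162 mm above the bench; turns with the dial. The dial clicks every 20 degrees (18 a turn) and when let go is pulled into the nearest click. Each click takes 0.15 to 0.3 N m to leave, fading to nothing midway to the next. It can turn at least 13 clicks anticlockwise from its stop.
- collar (a point): Top centre of the fixed aluminium collar under the dial (92 mm across, 130 mm above the bench; 18 black ticks, one per click). The stop is unmarked, 2 to 5 clicks clockwise of the start; feel for it. It is click 0; beyond, the dial only gives like a spring, 5 N m per rad, as it does under any torque. Firm is 0.35 N m or more for 0.2 s; 0.7 N m forces and damages it. Let go there, it rests at click 0.
- burr_gap (a joint): Gap between the grinding burrs inside the mill, m: 0 at click 0 (the stop), 0.000004 more per click anticlockwise. It is inside the casting; its reading (good to about 0.3 mm) is far too coarse to tell the clicks.
- burr_press (a joint): Squeeze of the burr carrier inside the mill, m: 0.00002 per N m of clockwise torque on the dial. Its reading (good to about 0.3 mm) is far too coarse to use; feel the torque at the wrist instead.
- bowl_large: Empty steel bowl, 140 mm across, 60 mm high, loose; origin under its centre. Leave it alone.
- bowl_small: Empty steel bowl, 100 mm across, 45 mm high, loose; origin under its centre. Leave it alone.
- jar: Closed amber glass jar, 70 mm across, 100 mm high, loose; origin under its centre. Leave it alone.
- marver: Black graphite marver block, 70 x 110 x 20 mm, loose; origin under its centre. Leave it alone.

How it is judged (in metres and radians):
On the way, in this order (a step that is already met when the one before it is completed fails the run):
1. the dial is turned clockwise firmly against its stop (0.35 N m or more) (value of joint burr_gap below 1.2e-06 m and value of joint burr_press above 7e-06 m), for 0.2 s.
2. the dial is turned back to the fourth click from the stop (value of joint burr_gap between 1.48e-05 and 1.72e-05 m), for 0.2 s.
At the end, for the whole second after the job is handed in: The dial rests, let go, in the fourth click anticlockwise from its stop (within 0.3 click), and the bowls, jar and marver block are within 30 mm of where they began (all of step 2 and distance of each of bowl_large, bowl_small, jar, marver from where it was at the start of the episode below 0.03 m); the robot touches nothing.
It fails at once if the dial is forced clockwise (0.7 N m or more) (value of joint burr_press above 1.4e-05 m).
It fails at once if the large bowl is pushed more than 30 mm (distance of bowl_large from where it was at the start of the episode above 0.03 m).
It fails at once if the small bowl is pushed more than 30 mm (distance of bowl_small from where it was at the start of the episode above 0.03 m).
It fails at once if the jar is pushed more than 30 mm (distance of jar from where it was at the start of the episode above 0.03 m).
It fails at once if the marver block is pushed more than 30 mm (distance of marver from where it was at the start of the episode above 0.03 m).
It also fails if it takes over 67 s, if anything falls off the work surface, if the arm or the gripper's body presses on something with over 40 N, if the wrist force passes 120 N, or if a joint passes its speed limit or range.

ROBOT

A 6-joint arm with a two-finger parallel gripper is mounted at the origin on the work surface. World frame = base frame: x ahead of the robot, y to its left, z up, the work surface at z = 0. Lengths are in mm, angles in rad, forces in N, time in s.
With the tool pointing down it reaches from about 400 to 925 mm from the base axis. Payload 12.5 kg.
Tool frame: the origin (TCP) lies midway between the tips of the shut fingers; the grasp point (between the pads) lies 19 mm behind it (env.grip_depth is the distance from the TCP to the grasp point, in mm); z points along the fingers, y is the line along which they close (so a half turn about z gives the same grasp; the last joint's range is limited). The gripper opens to 95 mm and grips with 3 to 60 N. Pads are 20 mm wide; open, the fingers measure 119 mm over their backs; the gripper's body (75 mm by 180 mm) begins 59 mm behind the grasp point.
Start: joints at [-1.35, 0.491, 1.559, -0, 1.092, -0.106], TCP at [200.658, -591.935, 176.861] pointing down, gripper open.
Joint ranges: [-3.1, 3.1], [-0.84, 2.19], [0.05, 2.79], [-1.13, 4.28], [0.06, 2.93], [-2.69, 2.69]. Speed limits (rad/s): [2.22, 2.22, 2.79, 3.14, 3.14, 3.14].

INTERFACE

Orientations are given as [roll, pitch, yaw] about the fixed x, y, z axes, in that order (R = Rz(yaw) Ry(pitch) Rx(roll)).
In Python, from cell import monitor, viewer, order, env gives the robot as it stands.
- The arm moves only by the tool move_arm, never from a script. Its argument "moves" is one flat list of numbers, 4 for each row, row after row: the shift along the tool's x, y, z normalised to -1 to 1, where 1 is 0.15 m, then the turn about the tool's z normalised to -1 to 1, where 1 is pi/2 rad. A call has 1 to 10 rows; each row shifts and turns the commanded pose from where the row before left it, along the tool's axes as they then stand; what a row does not reach is not made up. A row lasts 1/8 s, in which the tool goes at most 62.5 mm and 10.7 degrees, less where a joint would pass 70% of its speed; a pose out of reach is approached as far as the arm can. A call with a number of a shift or a turn outside -1 to 1 is refused whole. A call with a gripper value outside its range is refused whole. "claw" is the finger opening in mm, from 0 to 95.1, set as the call begins (left out, the last holds). The fingers move at their own pace and stop on an object; the grip force is fixed at half the most. Time passes only in rows, so rows that do not move let the fingers close. It gives the time, the measured TCP pose, the force, the opening and the grip force at its end, in the units of the state.
- monitor.state(): the state, without advancing time (a new reading comes with each control period).
- viewer.read_camera(name): name is "scene" or "top" or "wrist"; returns the picture (384x512x3 uint8, red, green, blue); there is no depth.
- viewer.camera_info(name): a dict with "K" (3x3 intrinsics, pixels), "dist_coeffs" ([k1, k2, p1, p2, k3] as OpenCV has them; the pictures are not rectified), "camera_from_world" (4x4, takes a point from world to camera coordinates). Camera axes: x right, y down, z forward; pixel columns grow to the right and rows downward; lengths in mm; the calibration is good to about 2 mm. A picture is of the moment at which its call begins: read the wrist's pose just before it. camera_info takes no time and is no camera call; for the wrist camera it gives the pose at the moment of the call.
- order.job_done(): hands the job in; it is judged then, once.
The state is a dict: "t": time; "joints": joint angles; "qvel": joint speeds; "tau": joint torques, N m; "eef_pos": TCP position; "tcp_rot": TCP orientation; "ft_force": force on the tool from outside, world axes, zero at the start; "moment": the same for the moment, N m; "opening": opening from 0.0 (shut) to 1.0 (fully open); "grip_force": force on a finger pad.
Only numpy, scipy, OpenCV 4.12 (cv2) and the standard library are available. Lean on these libraries where they do the work, as an engineer would, in place of code of your own. Each camera call takes 0.05 s, during which the arm holds its last target. There are 200 camera calls.

## Working session

There is one attempt and no reset: what is moved stays moved. The work goes in short steps, Python scripts to look and compute and a tool call to move; the robot and the scene stay as the last step left them, time stands still between calls to the robot, and variables do not carry over. Pictures are saved under pics/ and viewed, at most 10 in all, crops included, and the job is handed in when it is done.

Besides the shell and the picture viewer there is one more tool, called after "Emit:" as a command line: name --argument value ..., lists and objects as JSON in quotes. move_arm: Moves the arm, as the interface text tells. Scaled input: -1 to 1 covers 0.15 m each way for a shift and pi/2 rad each way for a turn. Its arguments: {"type":"object","properties":{"moves":{"type":"array"},"claw":{"type":"number"}},"required":["moves"]}

```bash
mkdir -p pics; cat > h.py <<'E'
import numpy as np, cv2
from cell import monitor, viewer, order, env
def snap(n):
    info=viewer.camera_info(n); im=viewer.read_camera(n); return im,info
def save(im,p): cv2.imwrite(p,im[:,:,::-1])
def ray(info,px):
    K=np.array(info["K"],float);d=np.array(info["dist_coeffs"],float)
    u=cv2.undistortPoints(np.array(px,float).reshape(-1,1,2),K,d).reshape(-1,2)
    T=np.array(info["camera_from_world"]);R=T[:3,:3];o=-R.T@T[:3,3]
    D=np.c_[u,np.ones(len(u))]@R
    return o,D/np.linalg.norm(D,axis=1)[:,None]
def onz(info,px,z):
    o,D=ray(info,px); return o+D*((z-o[2])/D[:,2])[:,None]
def tri(i1,p1,i2,p2):
    o1,d1=ray(i1,[p1]);o2,d2=ray(i2,[p2]);d1=d1[0];d2=d2[0]
    s=np.linalg.lstsq(np.c_[d1,-d2],o2-o1,rcond=None)[0]
    a=o1+s[0]*d1;b=o2+s[1]*d2;return (a+b)/2,np.linalg.norm(a-b)
def red(im):
    h=cv2.cvtColor(im,cv2.COLOR_RGB2HSV)
    return (((h[...,0]<8)|(h[...,0]>172))&(h[...,1]>130)&(h[...,2]>60)).astype(np.uint8)
E
python3 - <<'E'
from h import *
ims=[]
for n in("scene","top","wrist"):
    im,i=snap(n);ims.append(im);m=red(im)
    k,l,s,c=cv2.connectedComponentsWithStats(m)
    print(n,[(s[j].tolist(),c[j].round(1).tolist()) for j in range(1,k) if s[j][4]>20]); save(im,f"pics/{n}0.png")
save(np.hstack(ims[:2])[:, :],"pics/x.png")
im=cv2.resize(np.hstack(ims[:2]),(800,300));save(np.vstack([im,cv2.resize(np.hstack([ims[2],ims[2]*0]),(800,300))]),"pics/all0.png")
print(monitor.state())
E
```

```text
scene [([157, 12, 99, 48, 2018], [208.0, 35.6]), ([195, 215, 24, 28, 307], [205.4, 230.7]), ([216, 222, 6, 13, 28], [219.4, 228.7])]
top [([290, 0, 222, 6, 590], [435.3, 1.3]), ([303, 197, 24, 24, 417], [314.1, 208.8]), ([482, 227, 24, 107, 302], [493.6, 280.6])]
wrist [([318, 0, 73, 231, 1493], [354.8, 111.2]), ([422, 69, 90, 188, 7913], [482.2, 185.5])]
{'t': 0.15, 'joints': array([-1.34960613e+00,  4.91411962e-01,  1.55928881e+00, -2.71807521e-05,
        1.09169065e+00, -1.05603934e-01]), 'qvel': array([ 2.45360174e-03, -2.02325624e-03, -1.43761854e-03, -1.15486097e-03,
       -1.68571573e-04,  6.51913688e-05]), 'tau': array([ 1.44693389e-03, -6.12893558e+01, -2.58277828e+01,  6.92907418e-02,
        4.73237294e-02, -6.37391963e-05]), 'eef_pos': array([ 200.5993501 , -591.72726268,  176.40878507]), 'tcp_rot': array([-3.14079580e+00, -6.02197523e-05,  3.26806644e-01]), 'ft_force': array([-0.02183156,  1.55848185,  0.77407673]), 'moment': array([-0.02286846,  0.0111281 ,  0.04395912]), 'grip_force': 0.0, 'opening': 1.0001199664889522}
```

View pics/all0.png

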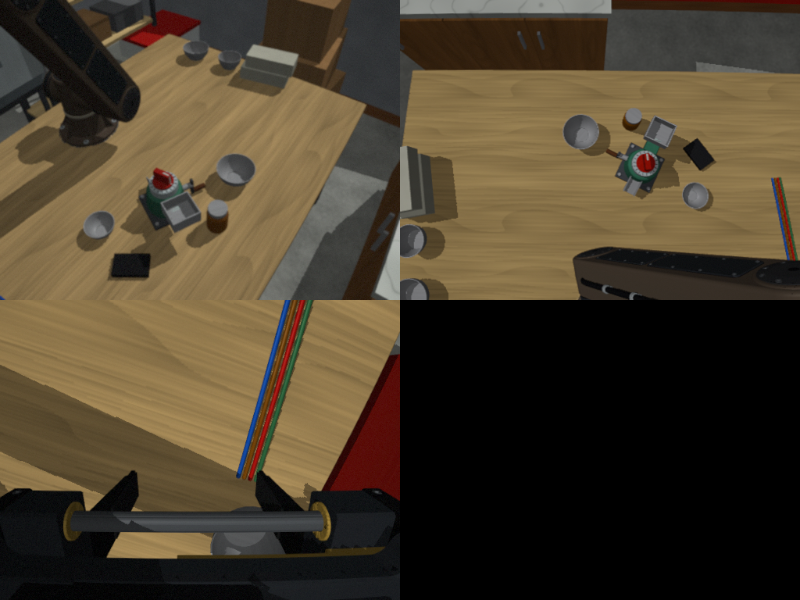

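The scene view shows the dial near pixel (207,231), and the top view shows it near (314,209). The hopper, crank, jar and bowls are around it. I'll triangulate it and look closer.

```bash
python3 - <<'E'
from h import *
a,ia=snap("scene");b,ib=snap("top")
print(tri(ia,(207,230.5),ib,(314.1,208.8)))
print(onz(ib,[(314.1,208.8)],150))
# other things on the bench, from the top image (full-res px)
px=np.array([(581,132),(633,119),(660,130),(698,153),(696,196),(634,186),(612,152)],float);px[:,0]-=400;px*=1.28
print(onz(ib,px,60).round())
print(np.linalg.inv(ib["camera_from_world"])[:3,3])
save(np.hstack([cv2.resize(a[205:255,180:230],(400,400),interpolation=2),cv2.resize(b[184:234,289:339],(400,400),interpolation=2)]),"pics/c1.png")
E
```

```text
(array([ 534.01146739, -120.61702205,  138.2194304 ]), np.float64(0.5431848367685902))
[[ 532.61482727 -118.2361794   150.        ]]
[[ 663.  110.   60.]
 [ 717.  -91.   60.]
 [ 674. -195.   60.]
 [ 585. -337.   60.]
 [ 423. -320.   60.]
 [ 459.  -91.   60.]
 [ 586.   -9.   60.]]
[ 402.43379778   61.10207209 1115.37048211]
```

View pics/c1.png

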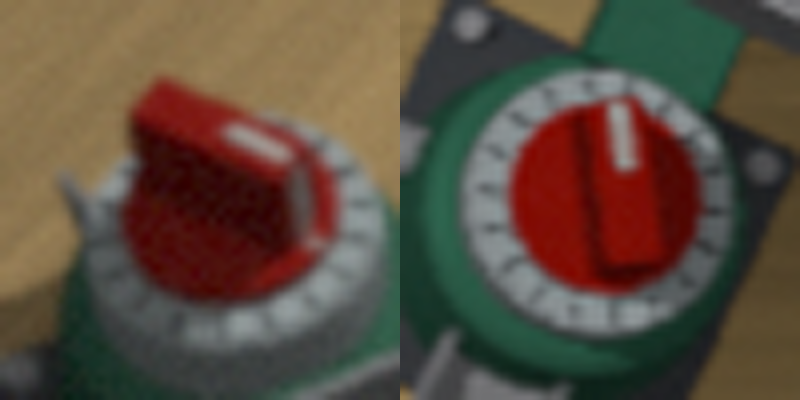

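The top crop shows the bar pointing nearly along +x. Its white end is near crop pixel (620,100), its rear end near (633,265). With tool yaw near +3.2, joint 6 stays in range for the whole clockwise turn. I'll raise the arm and move over the dial.

Emit:
move_arm --moves '[0,0,-0.3,0,0.311,-0.227,-0.08,0,0.311,-0.227,-0.08,0,0.311,-0.227,-0.08,0,0.311,-0.227,-0.08,0,0.311,-0.227,-0.08,0,0.311,-0.227,-0.08,0,0.311,-0.227,-0.08,0,0.311,-0.227,-0.08,0,0.311,-0.227,-0.08,0]' --claw 60

```text
t: 1.5
eef_pos: [500.7, -165.2, 330.4]
tcp_rot: [3.141, -0.0, 0.327]
ft_force: [0.5, -0.6, -0.7]
opening: 0.631
grip_force: 0.0
```

Emit:
move_arm --moves '[0,0,0,-0.115,0,0,0,-0.115,0,0,0,-0.115,0,0,0,-0.115,0,0,0,-0.115,0,0,0,-0.115,0,0,0,-0.115,0,0,0,-0.115,0,0,0,-0.115,0,0,0,-0.115]'

```text
t: 2.75
eef_pos: [499.8, -166.9, 329.8]
tcp_rot: [-3.141, -0.0, 2.139]
ft_force: [-0.4, -0.3, -0.2]
opening: 0.632
grip_force: 0.0
```

Emit:
move_arm --moves '[0,0,0,-0.115,0,0,0,-0.115,0,0,0,-0.115,0,0,0,-0.115,0,0,0,-0.115,0,0,0,-0.115,0,0,0,-0.1,0,0,0,0,0,0,0,0]'

```text
t: 3.88
eef_pos: [499.9, -166.9, 329.8]
tcp_rot: [-3.142, -0.0, -2.913]
ft_force: [-0.4, -0.6, -1.2]
opening: 0.628
grip_force: 0.0
```

```bash
python3 - <<'E'
from h import *
s=monitor.state();print(s["t"],s["eef_pos"],s["tcp_rot"],s["joints"],s["ft_force"],s["moment"])
b,ib=snap("wrist");save(b,"pics/w1.png");np.save("w1.npy",b);import pickle;pickle.dump(ib,open("w1.pkl","wb"))
print(np.linalg.inv(ib["camera_from_world"])[:3])
E
```

```text
3.875 [ 499.86283525 -166.89930101  329.80497523] [-3.14158097e+00 -4.86572636e-05 -2.91253530e+00] [-4.47606294e-01  2.24057219e-01  1.56063799e+00 -4.05045272e-05
  1.35692807e+00 -2.24745138e+00] [-0.40012313 -0.59710295 -1.18131023] [ 0.06738742 -0.0826646  -0.0293357 ]
[[-2.27348547e-01  9.35083584e-01  2.71903160e-01  4.23213095e+02]
 [ 9.73813419e-01  2.18378902e-01  6.32303798e-02 -1.83840677e+02]
 [-2.52223268e-04  2.79158281e-01 -9.60245068e-01  5.37545720e+02]]
```

View pics/w1.png

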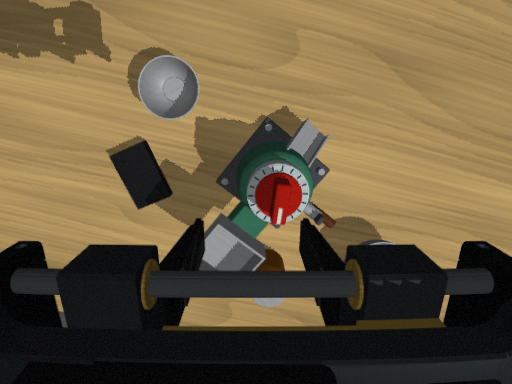

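The wrist view shows the dial at about (278,192), with the white mark toward (280,215). I'll make an enlarged crop and fit the shapes.

```bash
python3 - <<'E'
from h import *
import pickle
b=np.load("w1.npy");ib=pickle.load(open("w1.pkl","rb"))
t,it=snap("top")
save(np.hstack([cv2.resize(b[152:232,238:318],(400,400),interpolation=2)]),"pics/c2.png")
h=cv2.cvtColor(b,cv2.COLOR_RGB2HSV)
for n,im,i,(x,y) in(("w",b,ib,(278,192)),("t",t,it,(314,209))):
    m=red(im);M=np.zeros_like(m);M[y-45:y+45,x-45:x+45]=m[y-45:y+45,x-45:x+45]
    k,l,s,c=cv2.connectedComponentsWithStats(M);j=1+s[1:,4].argmax();M=(l==j).astype(np.uint8)
    cs=max(cv2.findContours(M,0,1)[0],key=cv2.contourArea)
    hull=cv2.convexHull(cs);e=cv2.fitEllipse(hull);print(n,e)
    print(onz(i,[e[0]],138), "green:")
    H=cv2.cvtColor(im,cv2.COLOR_RGB2HSV)
    g=im.max(2)
    # bright red top face of bar
    tf=((M>0)&(im[...,0]>np.percentile(im[...,0][M>0],70))).astype(np.uint8)
    # white mark inside hull
    hm=np.zeros_like(m);cv2.fillConvexPoly(hm,hull,1);hm=cv2.erode(hm,np.ones((3,3)))
    w=(hm>0)&(H[...,1]<110)&(H[...,2]>120)
    yy,xx=np.nonzero(w);print("mark",xx.mean(),yy.mean(),len(xx),onz(i,[(xx.mean(),yy.mean())],176))
print(monitor.state()["t"])
E
```

```text
w ((278.0171813964844, 197.5794219970703), (45.91234588623047, 52.297279357910156), 2.8480987548828125)
[[ 538.42660771 -118.72822798  138.        ]] green:
mark 279.49333333333334 215.48 75 [[ 550.77985226 -116.85676607  176.        ]]
t ((314.35595703125, 208.19334411621094), (23.350990295410156, 23.738630294799805), 143.4484405517578)
[[ 535.90793049 -121.20604257  138.        ]] green:
mark 316.2 200.9 20 [[ 550.12223244 -119.45804938  176.        ]]
3.975
```

View pics/c2.png

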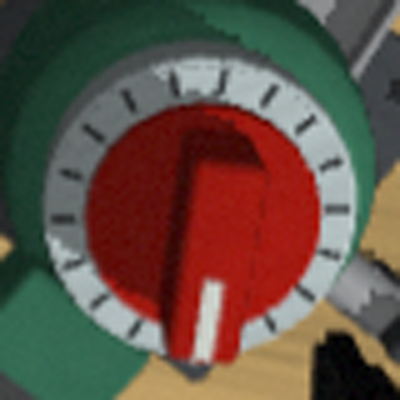

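The crop shows the bar's top face with corners near (195,162), (268,168), (240,362) and (170,357). The skirt centre is near (203,213) and the collar centre near (200,207).

```bash
python3 - <<'E'
from h import *
import pickle
ib=pickle.load(open("w1.pkl","rb"));it=viewer.camera_info("top")
f=lambda L:[(238+x/5,152+y/5) for x,y in L]
g=lambda L:[(289+(x-400)/8,184+y/8) for x,y in L]
for n,i,F,c,m,col in(("w",ib,f,[(195,162),(268,168),(240,362),(170,357)],[(213,282),(202,362)],(200,207)),("t",it,g,[(595,270),(660,262),(642,97),(588,103)],[(628,168),(619,103)],(602,203))):
    P=onz(i,F(c),176)[:,:2];print(n,P.round(1).tolist(),"ctr",P.mean(0))
    d=P[2:].mean(0)-P[:2].mean(0);print("yaw bar",np.arctan2(d[1],d[0]))
    e=(P[2]-P[1])/np.linalg.norm(P[2]-P[1]);print("edge yaw",np.arctan2(e[1],e[0]))
    M=onz(i,F(m),176)[:,:2];d=M[1]-M[0];print("mark yaw",np.arctan2(d[1],d[0]),np.linalg.norm(d))
    print("collar",onz(i,F([col]),130))
p=tri(ib,f([(207.5,320)])[0],it,(316.2,200.9));print("mark h",p)
E
```

```text
w [[510.8, -130.6], [508.1, -112.1], [561.0, -105.3], [563.8, -123.6]] ctr [ 535.93757159 -117.91344228]
yaw bar 0.12937880617016612
edge yaw 0.12865309821051576
mark yaw 0.12821317305201946 22.498682633584593
collar [[ 534.62780575 -119.03762181  130.        ]]
t [[505.5, -110.9], [508.3, -132.3], [562.9, -127.9], [560.8, -109.9]] ctr [ 534.39586761 -120.25885217]
yaw bar 0.04935959343165707
edge yaw 0.08096748072136911
mark yaw 0.11100244619442894 21.76078501604114
collar [[ 533.72086926 -122.32662871  130.        ]]
mark h (array([ 548.93716939, -118.0357793 ,  183.28647554]), np.float64(0.08782519755608094))
```

Emit:
move_arm --moves '[-0.15,0.127,0.1,0,-0.15,0.128,0.1,0,0,0,0.2,0.066,0,0,0.15,0,0,0,0,0,0,0,0,0]'

```text
t: 4.72
eef_pos: [535.3, -119.5, 248.3]
tcp_rot: [-3.141, 0.001, -3.013]
ft_force: [0.2, -0.3, 0.7]
opening: 0.632
grip_force: 0.0
```

```bash
python3 - <<'E'
from h import *
s=monitor.state();print(s["t"],s["eef_pos"],s["tcp_rot"],s["ft_force"],s["moment"])
b,ib=snap("wrist");np.save("w2.npy",b);import pickle;pickle.dump(ib,open("w2.pkl","wb"))
K=np.array(ib["K"],float);T=np.array(ib["camera_from_world"])
p,_=cv2.projectPoints(np.array([[535,-119.5,176.]]),cv2.Rodrigues(T[:3,:3])[0],T[:3,3],K,np.array(ib["dist_coeffs"],float));p=p.ravel();print(p)
x,y=(p-60).astype(int);x=max(x,0);y=max(0,y);print(x,y)
save(cv2.resize(b[y:y+120,x:x+120],(600,600),interpolation=2),"pics/c3.png")
E
```

```text
4.725 [ 535.26439182 -119.54482575  248.29711429] [-3.14096703e+00  1.03860947e-03 -3.01330156e+00] [ 0.2458144  -0.32262514  0.72483098] [ 0.12639307 -0.15473867  0.01896399]
[250.90338787 187.13287165]
190 127
```

View pics/c3.png

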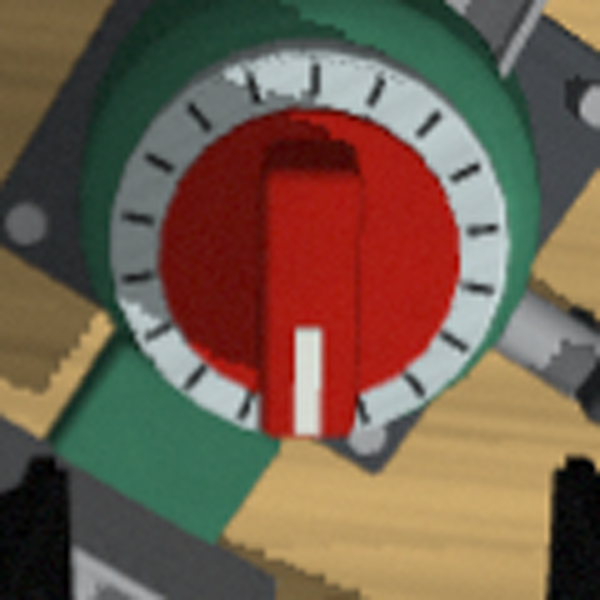

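The bar lies straight between the fingers: bar middle at column 309, finger middle at 311, and bar parallel to the tool. I'll descend and close on it.

Emit:
move_arm --moves '[0,0.005,0.25,0,0,0,0.25,0,0,0,0.15,0,0,0,0.05,0,0,0,0,0,0,0,0,0]'

```text
t: 5.52
eef_pos: [535.4, -118.8, 143.5]
tcp_rot: [-3.141, 0.002, -3.013]
ft_force: [0.3, 0.1, 0.0]
opening: 0.63
grip_force: 0.0
```

```bash
cat > st.py <<'E'
from h import *
s=monitor.state();np.set_printoptions(precision=3,suppress=True)
print(s["t"],s["eef_pos"],s["tcp_rot"],"F",s["ft_force"],"M",s["moment"],"tau5",s["tau"][5],"j5",s["joints"][5],s["opening"],s["grip_force"])
E
python3 st.py
```

```text
5.525 [ 535.355 -118.79   143.484] [-3.141  0.002 -3.013] F [0.334 0.125 0.037] M [ 0.084 -0.181  0.005] tau5 0.0012656951003009453 j5 -2.038362798290803 0.6296813065513561 0.0
```

Emit:
move_arm --moves '[0,0,0,0,0,0,0,0,0,0,0,0,0,0,0,0,0,0,0,0,0,0,0,0]' --claw 0

```text
t: 6.28
eef_pos: [534.8, -118.6, 142.3]
tcp_rot: [-3.142, -0.0, -3.013]
ft_force: [0.2, 0.2, 0.5]
opening: 0.057
grip_force: 0.0
```

```bash
python3 st.py
```

```text
6.275 [ 534.787 -118.598  142.294] [-3.142 -0.    -3.013] F [0.248 0.159 0.515] M [ 0.121 -0.182  0.041] tau5 7.597930562042166e-05 j5 -2.0383956381632857 0.05731405933810789 0.0
```

```bash
python3 - <<'E'
from h import *
w,_=snap("wrist");a,_=snap("scene")
save(np.hstack([cv2.resize(w[130:290,170:330],(400,400)),cv2.resize(a[180:260,165:245],(400,400),interpolation=2)]),"pics/g1.png")
E
python3 st.py
```

```text
6.375 [ 534.788 -118.595  142.286] [-3.142 -0.    -3.013] F [ 0.468  0.333 -0.073] M [ 0.124 -0.168 -0.032] tau5 9.85010319709545e-05 j5 -2.0383990350179233 0.014309821957060282 0.0
```

View pics/g1.png

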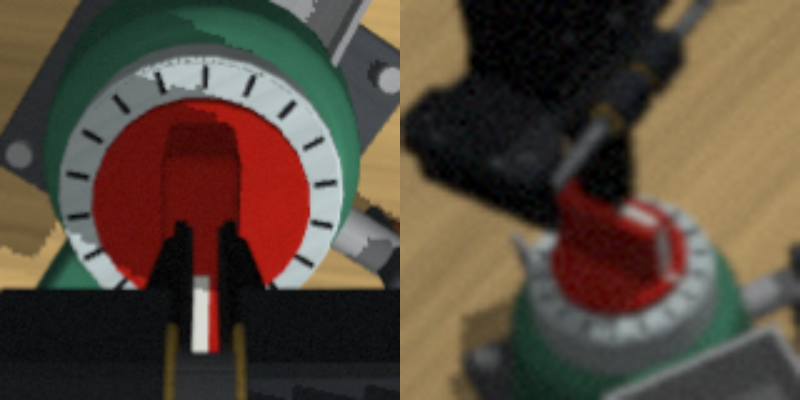

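```bash
python3 st.py; python3 - <<'E'
from h import *
P=[[534.8,-118.6,142.3],[534.8,-118.6,161],[534.8,-118.6,176],[534.8,-118.6,200],[562.5,-115,176],[507,-122,176],[534.8,-118.6,130]]
for n in("scene","wrist","top"):
    i=viewer.camera_info(n);T=np.array(i["camera_from_world"])
    p,_=cv2.projectPoints(np.array(P,float),cv2.Rodrigues(T[:3,:3])[0],T[:3,3],np.array(i["K"],float),np.array(i["dist_coeffs"],float));p=p[:,0]
    print(n,p.round(1).tolist(),np.linalg.inv(T)[:3,3].round(0),"K",i["K"][0][0])
    if n=="scene":print(((p-[165,180])*5+[400,0]).round().tolist())
    if n=="wrist":print(((p-[170,130])*2.5).round().tolist())
E
```

```text
6.375 [ 534.788 -118.595  142.286] [-3.142 -0.    -3.013] F [ 0.468  0.333 -0.073] M [ 0.124 -0.168 -0.032] tau5 9.85010319709545e-05 j5 -2.0383990350179233 0.014309821957060282 0.0
scene [[207.7, 229.1], [207.0, 224.2], [206.3, 220.2], [205.3, 213.5], [216.3, 224.4], [196.5, 215.9], [208.2, 232.2]] [1012. -566.  942.] K 421.66849224589026
[[614.0, 245.0], [610.0, 221.0], [607.0, 201.0], [601.0, 168.0], [657.0, 222.0], [558.0, 180.0], [616.0, 261.0]]
wrist [[250.5, 213.6], [250.4, 223.2], [250.2, 232.3], [250.0, 249.9], [250.3, 270.6], [250.5, 190.2], [250.5, 208.0]] [ 457. -128.  350.] K 295.8307400527906
[[201.0, 209.0], [201.0, 233.0], [201.0, 256.0], [200.0, 300.0], [201.0, 351.0], [201.0, 151.0], [201.0, 195.0]]
top [[313.7, 208.4], [315.0, 207.4], [316.0, 206.7], [317.8, 205.4], [314.4, 196.3], [317.6, 217.2], [312.9, 209.0]] [ 402.   61. 1115.] K 361.34834498492194
```

The fingers shut completely, and the scene view shows them above the bar with its red face unobstructed. That doesn't fit a TCP height of 142. I'll raise the shut fingers and triangulate the real tips.

Emit:
move_arm --moves '[0,0,-0.2,0,0,0,-0.3,0,0,0,0,0,0,0,0,0]'

```text
t: 6.88
eef_pos: [534.4, -118.5, 216.8]
tcp_rot: [3.141, -0.001, -3.013]
ft_force: [-0.1, -0.8, -0.1]
opening: 0.006
grip_force: 0.0
```

```bash
python3 st.py; python3 - <<'E'
from h import *
print("gd",env.grip_depth,[x for x in dir(env) if x[0]!='_'])
e=monitor.state()["eef_pos"]
out=[]
for n,(x,y,w) in(("wrist",(190,150,120)),("scene",(155,160,100))):
    im,i=snap(n);T=np.array(i["camera_from_world"])
    p,_=cv2.projectPoints(np.array([e,e+[0,0,19]],float),cv2.Rodrigues(T[:3,:3])[0],T[:3,3],np.array(i["K"],float),np.array(i["dist_coeffs"],float));p=p[:,0];print(n,p,(p-[x,y])*400/w)
    c=cv2.resize(im[y:y+w,x:x+w],(400,400),interpolation=2);c=cv2.convertScaleAbs(c,alpha=1.8);out.append(c)
save(np.hstack(out),"pics/g2.png")
E
```

```text
6.875 [ 534.44  -118.474  216.793] [ 3.141 -0.001 -3.013] F [-0.131 -0.811 -0.123] M [ 0.109 -0.122  0.046] tau5 -0.0005317099567037076 j5 -2.038404464090546 0.005734477786424404 0.0
gd 18.8 ['IKError', 'grip_depth']
wrist [[250.48198901 213.54144554]
 [250.37118575 223.33210232]] [[201.60663002 211.80481846]
 [201.23728582 244.44034108]]
scene [[204.45212616 208.65851287]
 [203.58455493 203.107922  ]] [[197.80850465 194.63405148]
 [194.33821973 172.43168799]]
```

View pics/g2.png

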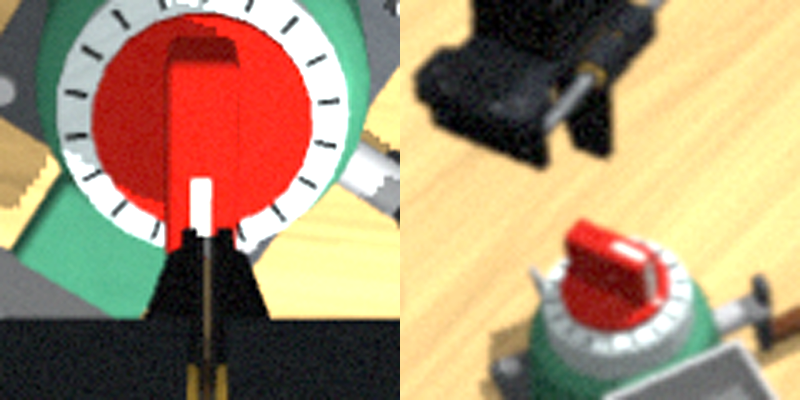

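The scene view shows the shut fingertips near px (205,199), about 33 mm above where the reported TCP projects (row 208.7). The wrist view agrees, with the tips at row 219. I'll triangulate this and check the body's clearance.

```bash
python3 - <<'E'
from h import *
iw=viewer.camera_info("wrist");i=viewer.camera_info("scene")
print(tri(iw,(252,219),i,(205,199.2)),tri(iw,(252,219),i,(203,198)))
for px in((191.3,201.3),(205,199.2),(200.5,195)):
    o,D=ray(i,[px]);d=D[0]
    for y in(-208,-155,-118.5): print(px,y,(o+d*(y-o[1])/d[1]).round(1))
E
```

```text
(array([ 531.20572677, -114.51323561,  240.49828936]), np.float64(8.129235998889031)) (array([ 528.6385173 , -115.90907719,  245.0780433 ]), np.float64(5.445123763240581))
(191.3, 201.3) -208 [ 597.6 -208.   361.7]
(191.3, 201.3) -155 [ 536.3 -155.   275.8]
(191.3, 201.3) -118.5 [ 494.1 -118.5  216.7]
(205, 199.2) -208 [ 635.1 -208.   390.6]
(205, 199.2) -155 [ 579.4 -155.   309.1]
(205, 199.2) -118.5 [ 541.  -118.5  252.9]
(200.5, 195) -208 [ 625.3 -208.   395.6]
(200.5, 195) -155 [ 568.  -155.   314.7]
(200.5, 195) -118.5 [ 528.6 -118.5  259.1]
```

Emit:
move_arm --moves '[0,0,0,0,0,0,0,0,0,0,0,0,0,0,0,0,0,0,0,0,0,0,0,0,0,0,0.25,0,0,0,0.23,0,0,0,0,0]' --claw 60

```text
t: 8.1
eef_pos: [533.7, -118.3, 143.7]
tcp_rot: [3.14, -0.004, -3.013]
ft_force: [-0.5, -0.7, 1.2]
opening: 0.636
grip_force: 0.0
```

Emit:
move_arm --moves '[0,0,0.06,0,0,0,0.06,0,0,0,0.05,0,0,0,0.04,0,0,0,0,0,0,0,0,0]'

```text
t: 8.85
eef_pos: [534.9, -118.6, 114.0]
tcp_rot: [-3.141, 0.0, -3.013]
ft_force: [-0.1, 0.1, 0.0]
opening: 0.632
grip_force: 0.0
```

```bash
python3 st.py
```

```text
8.85 [ 534.918 -118.647  114.   ] [-3.141  0.    -3.013] F [-0.137  0.078  0.02 ] M [ 0.124 -0.11   0.017] tau5 6.855083029222442e-05 j5 -2.038396563471149 0.632397260516119 0.0
```

Emit:
move_arm --moves '[0,0,0,0,0,0,0,0,0,0,0,0,0,0,0,0,0,0,0,0,0,0,0,0]' --claw 0

```text
t: 9.6
eef_pos: [535.0, -119.1, 113.9]
tcp_rot: [-3.141, 0.0, -3.013]
ft_force: [1.2, -4.6, 0.4]
opening: 0.205
grip_force: 29.9
```

```bash
python3 st.py
```

```text
9.6 [ 534.986 -119.131  113.948] [-3.141  0.    -3.013] F [ 1.195 -4.618  0.355] M [-0.931 -0.188 -0.041] tau5 -0.05705743096768856 j5 -2.038331133038587 0.20450066992144983 29.919580221176147
```

The bar is gripped at 19.4 mm with a 30 N grip force. I'll relieve the side force, then turn to 5.5° past successive clicks and read the torque each time.

Emit:
move_arm --moves '[0,-0.004,0,0,0,0,0,0,0,0,0,0]'

```text
t: 9.98
eef_pos: [535.0, -119.3, 113.9]
tcp_rot: [-3.141, 0.0, -3.013]
ft_force: [0.3, -3.9, 2.2]
opening: 0.209
grip_force: 29.9
```

```bash
python3 st.py
```

```text
9.975 [ 534.96  -119.252  113.926] [-3.141  0.    -3.013] F [ 0.328 -3.93   2.197] M [-0.635 -0.266 -0.007] tau5 -0.056097989436239004 j5 -2.039337246518763 0.20891591420342534 29.91833120584488
```

Emit:
move_arm --moves '[0,0,0,0.03,0,0,0,0.031,0,0,0,0,0,0,0,0]'

```text
t: 10.48
eef_pos: [535.0, -119.2, 113.9]
tcp_rot: [-3.141, 0.0, -3.107]
ft_force: [0.3, -3.6, 2.1]
opening: 0.208
grip_force: 29.9
```

```bash
python3 st.py
```

```text
10.475 [ 534.986 -119.205  113.891] [-3.141  0.    -3.107] F [ 0.308 -3.586  2.142] M [-0.499 -0.311  0.225] tau5 0.2238109242171049 j5 -1.9447209745541456 0.2076670756109481 29.941432178020477
```

Emit:
move_arm --moves '[0,0,0,0.037,0,0,0,0.037,0,0,0,0.037,0,0,0,0.037,0,0,0,0.037,0,0,0,0.037,0,0,0,0,0,0,0,0]'

```text
t: 11.48
eef_pos: [535.1, -119.1, 113.9]
tcp_rot: [3.141, 0.0, 2.828]
ft_force: [2.2, -1.5, 3.2]
opening: 0.208
grip_force: 30.0
```

```bash
python3 st.py
```

```text
11.475 [ 535.057 -119.074  113.895] [3.141 0.    2.828] F [ 2.219 -1.452  3.191] M [-0.031 -0.58   0.235] tau5 0.23400362581014633 j5 -1.5964587736172033 0.20807606728243547 29.967695474624634
```

Same torque as before (0.23), so this is click −1 from the start and not the stop. I'll go on to the next.

Emit:
move_arm --moves '[0,0,0,0.037,0,0,0,0.037,0,0,0,0.037,0,0,0,0.037,0,0,0,0.037,0,0,0,0.037,0,0,0,0,0,0,0,0]'

```text
t: 12.48
eef_pos: [535.1, -119.0, 113.9]
tcp_rot: [3.141, 0.0, 2.479]
ft_force: [3.6, 2.7, 2.6]
opening: 0.208
grip_force: 30.0
```

```bash
python3 st.py
```

```text
12.475 [ 535.117 -118.992  113.905] [3.141 0.    2.479] F [3.626 2.744 2.586] M [ 0.463 -1.04   0.239] tau5 0.2274513803422451 j5 -1.247866149668574 0.2076816138234132 29.992690086364746
```

Emit:
move_arm --moves '[0,0,0,0.033,0,0,0,0,0,0,0,0]'

```text
t: 12.85
eef_pos: [535.1, -119.1, 113.9]
tcp_rot: [3.141, 0.0, 2.427]
ft_force: [5.2, 2.1, 3.0]
opening: 0.206
grip_force: 30.0
```

```bash
python3 st.py
```

```text
12.85 [ 535.067 -119.058  113.914] [3.141 0.    2.427] F [5.217 2.104 2.982] M [ 0.639 -1.12   0.081] tau5 0.14084461145102978 j5 -1.1957232607220265 0.20607374975840284 29.99973177909851
```

Torque fell to 0.14 as the dial crossed the detent, so this isn't the stop. Next click.

Emit:
move_arm --moves '[0,0,0,0.038,0,0,0,0.038,0,0,0,0.038,0,0,0,0.038,0,0,0,0.037,0,0,0,0,0,0,0,0]'

```text
t: 13.72
eef_pos: [535.2, -119.0, 113.9]
tcp_rot: [3.141, 0.0, 2.13]
ft_force: [5.5, 3.5, 2.8]
opening: 0.206
grip_force: 30.0
```

```bash
python3 st.py
```

```text
13.725 [ 535.24  -118.99   113.939] [3.141 0.    2.13 ] F [5.538 3.515 2.823] M [ 0.861 -1.305  0.283] tau5 0.2882841881364584 j5 -0.8986856863852102 0.2058063680785231 30.020167529582977
```

Higher this time (0.29). I'll probe 2° further.

Emit:
move_arm --moves '[0,0,0,0.022,0,0,0,0,0,0,0,0]'

```text
t: 14.1
eef_pos: [535.2, -119.0, 113.9]
tcp_rot: [3.141, 0.0, 2.096]
ft_force: [4.0, 3.5, 2.8]
opening: 0.212
grip_force: 30.1
```

```bash
python3 st.py
```

```text
14.1 [ 535.235 -119.014  113.936] [3.141 0.    2.096] F [4.042 3.543 2.804] M [ 0.743 -1.382  0.415] tau5 0.4327856842428446 j5 -0.8643744840042813 0.2122214995674172 30.053586959838867
```

Torque keeps rising, to 0.43, well above any earlier detent. This is the stop, 3 clicks clockwise of the start. I'll press a little more and hold.

Emit:
move_arm --moves '[0,0,0,0.012,0,0,0,0,0,0,0,0,0,0,0,0]'

```text
t: 14.6
eef_pos: [535.2, -119.0, 113.9]
tcp_rot: [3.141, 0.0, 2.077]
ft_force: [4.9, 2.4, 2.7]
opening: 0.21
grip_force: 30.1
```

```bash
python3 st.py
```

```text
14.6 [ 535.223 -119.04   113.936] [3.141 0.    2.077] F [4.859 2.373 2.732] M [ 0.718 -1.292  0.5  ] tau5 0.5063491500914097 j5 -0.8456498841671168 0.21037665446058937 30.082028210163116
```

Held at 0.5 N·m. Now back four clicks: the stop's neutral yaw is about 2.21, so the target is about 3.607, a turn of −1.53 rad.

Emit:
move_arm --moves '[0,0,0,-0.1,0,0,0,-0.1,0,0,0,-0.1,0,0,0,-0.1,0,0,0,-0.1,0,0,0,-0.1,0,0,0,-0.1,0,0,0,-0.1,0,0,0,-0.1,0,0,0,-0.074]'

```text
t: 15.85
eef_pos: [534.8, -119.9, 113.9]
tcp_rot: [-3.141, -0.001, -2.673]
ft_force: [2.3, -3.7, 3.8]
opening: 0.211
grip_force: 30.0
```

Emit:
move_arm --moves '[0,0,0,0,0,0,0,0,0,0,0,0]'

```text
t: 16.23
eef_pos: [534.9, -119.7, 113.9]
tcp_rot: [-3.141, -0.0, -2.68]
ft_force: [2.7, -5.5, 3.9]
opening: 0.211
grip_force: 30.0
```

```bash
python3 st.py
```

```text
16.225 [ 534.892 -119.748  113.917] [-3.141 -0.    -2.68 ] F [ 2.732 -5.542  3.912] M [-1.075 -0.476 -0.07 ] tau5 -0.047080989461392164 j5 -2.3718873130049025 0.21066344457624558 30.003577172756195
```

Torque is near zero in the click. I'll open, rise and check.

Emit:
move_arm --moves '[0,0,0,0,0,0,0,0,0,0,0,0,0,0,0,0,0,0,0,0,0,0,-0.2,0,0,0,-0.35,0,0,0,-0.35,0,0,0,0,0,0,0,0,0]' --claw 60

```text
t: 17.48
eef_pos: [534.5, -119.1, 248.2]
tcp_rot: [3.141, -0.0, -2.678]
ft_force: [-1.1, -0.1, -0.0]
opening: 0.632
grip_force: 0.0
```

```bash
python3 st.py; python3 - <<'E'
from h import *
b,ib=snap("wrist");K=np.array(ib["K"],float);T=np.array(ib["camera_from_world"])
p,_=cv2.projectPoints(np.array([[535,-119,176.]]),cv2.Rodrigues(T[:3,:3])[0],T[:3,3],K,np.array(ib["dist_coeffs"],float));p=p.ravel()
x,y=(p-50).astype(int);c=b[y:y+100,x:x+100]
w=(c.min(2)>150)
h=cv2.cvtColor(c,cv2.COLOR_RGB2HSV);R=red(c)
hull=cv2.convexHull(max(cv2.findContours(cv2.morphologyEx(R,3,np.ones((9,9))),0,1)[0],key=cv2.contourArea))
print(x,y)
m=np.zeros_like(R);cv2.fillConvexPoly(m,hull,1);m=cv2.erode(m,np.ones((5,5)))
k,l,s,cc=cv2.connectedComponentsWithStats(((m>0)&(h[...,1]<110)&(h[...,2]>110)).astype(np.uint8));j=1+s[1:,4].argmax()
yy,xx=np.nonzero(l==j);P=onz(ib,np.c_[xx+x,yy+y],176)[:,:2];u,sv,v=np.linalg.svd(P-P.mean(0),full_matrices=False)
print(len(xx),P.mean(0),np.arctan2(v[0,1],v[0,0]),np.arctan2(P.mean(0)[1]+119,P.mean(0)[0]-535.3),"expected",.12+.349)
save(cv2.resize(c,(500,500),interpolation=2),"pics/end.png")
E
```

```text
17.475 [ 534.468 -119.054  248.244] [ 3.141 -0.    -2.678] F [-1.077 -0.082 -0.037] M [ 0.145 -0.089 -0.066] tau5 5.653460675603128e-05 j5 -2.3739274781815443 0.6319358881182302 0.0
200 137
100 [ 549.03109289 -112.76396367] 0.46195078441742515 0.4263033567516003 expected 0.469
```

View pics/end.png

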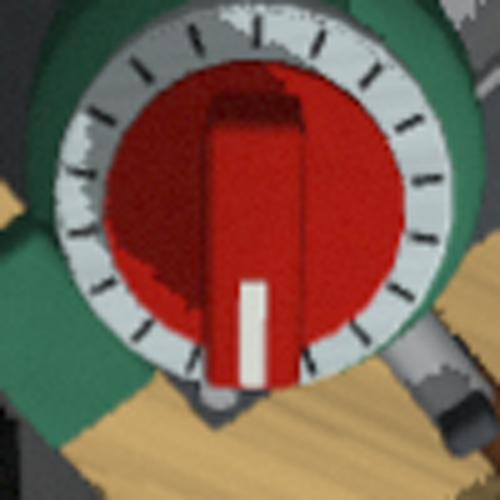

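The image shows the bar, with the mark at crop (253,335), at yaw 0.46. That is +1 click from the start, so 4 clicks from the stop as expected. Handing in.

```bash
python3 -c "
from cell import order
print(order.job_done())"
```

```text
the job is handed in; nothing more can be done
None
```

The dial was pressed against its stop at about 0.5 N·m, turned back four clicks and let go; the last picture shows it resting there, the arm is clear, and the job is handed in (no verdict was returned).

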